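# Pin the plaster bat on the tilted decorating stand

## Robot

A 6-joint arm with a two-finger parallel gripper is mounted at the origin on the work surface. World frame = base frame: x ahead of the robot, y to its left, z up, the work surface at z = 0. Lengths are in mm, angles in degrees, forces in N, time in s.
With the tool pointing down it reaches from about 250 to 800 mm from the base axis. Payload 3.9 kg.
Tool frame: the origin (TCP) lies between the finger pads; the fingertips stand 17 mm ahead of it and the grasp point (between the pads) lies 2 mm behind it; z points along the fingers, x is the direction in which the jaws open and shut, and the axes are right-handed (so a half turn about z gives the same grasp; the last joint's range is limited). The gripper opens to 85 mm and grips with 20 to 120 N. Pads are 22 mm wide; open, the fingers measure 114 mm over their backs; the gripper's body (76 mm by 85 mm) begins 54 mm behind the grasp point. The pads swing forward as they close: fully open they stand 13 mm farther back than shut.
Start: joints at [64.171, 14.897, -7.913, 67.191, 0, 90], TCP at [228.729, 472.544, 248.304] pointing down, gripper open.
Joint ranges: [-159.42, 159.42], [-47.68, 98.78], [-73.54, 78.23], [-108.79, 121.32], [-90, 84.71], [-180, 180]. Speed limits (degrees/s): [147.25, 147.25, 180, 180, 180, 180].

## Interface

Orientations are given as a 3x3 rotation matrix whose columns are the frame's x, y, z axes.
In Python, from station import * gives the robot as it stands. The module is installed in compiled form; this text tells all that it offers.
- The arm moves only by the shell command python3 -m handwheel 'ROWS'. ROWS is JSON, a list of rows, each a list of 5 numbers: the opening, from 0 (shut) to 1 (fully open), then the shift along the tool's x, y, z in units of 0.4 m (1.0 is 0.4 m), then the turn about the tool's z in units of 90 degrees (1.0 is 90 degrees). A call has 1 to 10 rows; each row is the pose to reach, as a shift and turn from the pose commanded when the call began, along the tool's axes at that moment; what a row does not reach only later rows make up. A row lasts 1/8 s, in which the tool goes at most 62.5 mm and 10.7 degrees, less where a joint would pass 70% of its speed; a pose out of reach is approached as far as the arm can. A call with a number of a shift or a turn outside -1 to 1 is refused whole. A call with a gripper value outside its range is refused whole. The fingers move at their own pace and stop on an object; the grip force is fixed at half the most. Time passes only in rows, so rows that repeat a pose let the fingers close. It gives the time, the measured TCP pose, the force and the opening at its end, in the units of the state.
- get_obs(): the state, without advancing time (a new reading comes with each control period).
- capture(name): name is "scene" or "top"; returns a dict with "frame" (420x560x3 uint8, blue, green, red), "intrinsics" (3x3 intrinsics, pixels), "view" (4x4, takes a point from world to camera coordinates). Camera axes: x right, y up, looking along -z (the intrinsics and any distortion apply to the point x, -y, -z); pixel columns grow to the right and rows downward; lengths in mm; the calibration is good to about 2 mm. A picture is of the moment at which its call begins. There is no depth.
- job_done(): hands the job in, once; it reports no verdict.
Trained networks look in a picture, given as the dict that the camera call returned (one of the last four; its "shot" number tells which), for a name from the list of things; names that differ only in an ending like _2 or _b are one class to them, and where a whole thing is asked for, a point or a joint stands for the part that bears it (a point fixed in the world has none). Each returns a list of dicts, best first, with "p" (0 to 1); they miss things now and then, are a little off and sometimes report something else, mostly with a low value. They report only what shows in the picture. A call takes as long as a camera call. They do not tell look-alikes from the thing itself.
- trace(picture, name): "pixels" (420x560 bool, what is visible of it) and "uv" ([column, row] in pixels, amid what is visible of it).
- tip_of(picture, name): "uv" ([column, row] in pixels: a listed point, or the origin of a listed thing).
The state is a dict: "t": time; "q": joint angles; "joint_velocities": joint speeds; "joint_torque": joint torques, N m; "eef_pos": TCP position; "tool_rot": TCP orientation; "ft_force": force on the tool from outside, world axes, zero at the start; "ft_torque": the same for the moment, N m; "finger_gap": opening from 0.0 (shut) to 1.0 (fully open).
Only numpy, scipy, OpenCV 4.12 (cv2) and the standard library are available. Lean on these libraries where they do the work, as an engineer would, in place of code of your own. Each camera call takes 0.05 s, during which the arm holds its last target. There are 200 camera calls.

## Task

Make the white plaster bat on the tilted decorating stand ready for work: take the steel pin with the yellow grip out of the wooden block and, with the pin's tip and not with the gripper, press the blue cap in the middle of the bat in until it is flush. Then slide the tip over the lower part of the bat until it drops into the small unmarked hole there, push the pin fully home and leave it standing in the hole. Plaster chips, so do not push hard on the stand or the bat, and leave everything else where it is.

Things in the scene. Friction and masses are not known exactly. Their poses are not given: they have to be found in the camera images.
- wheel_head: Tilted head of the fixed decorating stand. It carries a round white plaster bat, 190 mm across, 26 mm thick, on a dark wooden disc. Origin: centre of the bat's flat face, about 155 mm above the table. z: normal of the face, pointing out of it, 30 degrees from vertical, leaning roughly towards the robot. x: straight up the slope of the face; y: level across it.
- bat_face (a point): The same point and axes: centre of the bat's white face. The bat is clamped and does not turn. Its one small blind hole, 12 mm across, 20 mm deep, square to the face, with a 1.5 mm chamfer, is white like the face and unmarked: its centre lies 50 mm from this point, somewhere within 58 degrees either side of the lowest direction (-x).
- cap (a joint): Blue plastic retaining cap, 29 mm across, in a 31 mm round recess at the centre of the bat. Value in m: how far it has been pressed in along the face's normal: 0 standing 6 mm proud of the face, 0.006 flush and home against a hard stop. It yields at about 7 N, and stays where it is left.
- cap_top (a point): Centre of the blue cap's flat top; axes as the stand's head (z out of the face).
- pin_grip (a point): Centre of the yellow square grip (18 x 18 mm, 34 mm long) of the loose steel pin, about 80 g, 89 mm long in all; below the grip a round shaft, 10 mm across, 55 mm long. z: from tip to grip; x, y: square to the grip's flats. It is 72 mm from the tip. At the start the pin stands upright, with 1 mm play, in any one of the block's three holes, this point 87 mm above the table.
- pin_tip (a point): Centre of the pin's tip, a flat 5 mm across, from which a cone widens to the 10 mm shaft within 6 mm. Axes as the pin.
- block: Wooden block, fixed, 70 (x) x 210 (y) x 40 mm high; origin under its centre. Three upright holes, 12 mm across and 25 mm deep, in a row along its y at -65, 0 and 65 mm; the pin, the loop tool and the brush stand in them.
- loop_tool: Wooden trimming tool with a wire loop on top, 100 mm long, standing in the block; bystander. Origin at its lower end.
- brush: Short black brush, 106 mm long, bristle end up, standing in the block; bystander. Origin at its lower end.
- blue_box: Blue box, 50 x 120 x 26 mm high, lying on the table; bystander. Origin under its centre.
- bowl: White bowl, 90 mm across, 45 mm high; bystander. Origin under its centre.
- slip_jar: Jar, 60 mm across, 90 mm high; bystander. Origin under its centre.
- stamp: Dark wooden stamp, 40 mm across, 60 mm high; bystander. Origin under its centre.
Not all that is in view belongs to the job. Of the things like the part that bears pin_grip, leave any that is purple; of the rest the smaller one is meant. Of the things that look like the part that bears wheel_head, the smaller one is meant.

How it is judged (in metres and radians):
On the way, in this order (a step that is already met when the one before it is completed fails the run):
1. the blue cap is pressed flush with the pin's tip (value of joint cap above 0.005 m and distance between pin_tip and cap_top below 0.025 m), for 0.1 s.
2. the pin's tip has dropped fully into the bat's blind hole (z of pin_tip in the frame of wheel_head below -0.016 m and distance between pin_tip and wheel_head between 0.045 and 0.062 m and angle between the z axis of pin_grip and the z axis of wheel_head, either way round below 0.35 rad), for 0.2 s.
At the end, for the whole second after the job is handed in: The blue cap is in by at least 5 of its 6 mm; the pin stands at rest in the bat's hole with its tip at least 16 mm below the face, within 0.35 rad of the face's normal, and is released (all of step 2 and value of joint cap above 0.005 m and linear speed of pin below 0.02 m/s); the robot touches nothing.
It fails at once if the gripper pushes on the blue cap (contact force between the fingers and cap above 1 N).
It fails at once if the stand or bat is pushed with more than 90 N by the pin (contact force between pin and wheel_head above 90 N).
It fails at once if the arm or gripper pushes on the stand with more than 20 N (contact force between any of the fingers, the arm and wheel_head above 20 N).
It fails at once if a bystander (loop tool, brush, blue box, bowl, jar or stamp) is moved by more than 30 mm (distance of any of loop_tool, brush, blue_box, bowl, slip_jar, stamp from where it was at the start of the episode above 0.03 m).
It also fails if it takes over 67 s, if anything falls off the work surface, if the arm or the gripper's body presses on something with over 40 N, if the wrist force passes 120 N, or if a joint passes its speed limit or range.

## Working session

There is one attempt and no reset: what is moved stays moved. The work goes in short steps, Python scripts to look and compute and a shell command to move; the robot and the scene stay as the last step left them, time stands still between calls to the robot, and variables do not carry over. Pictures are saved under pics/ and viewed, about 8 in all and at most 12, crops included, and the job is handed in when it is done.

```bash
mkdir -p pics; cat > h.py <<'E'
from station import *
import numpy as np, cv2
def ray(p,uv):
    K=np.array(p["intrinsics"]);V=np.array(p["view"])
    d=np.linalg.inv(K)@np.array([uv[0],uv[1],1.]);d=np.array([d[0],-d[1],-d[2]])
    R=V[:3,:3];o=-R.T@V[:3,3];return o,R.T@d/np.linalg.norm(d)
def proj(p,X):
    K=np.array(p["intrinsics"]);V=np.array(p["view"])
    c=V[:3,:3]@np.array(X,float)+V[:3,3];c=K@np.array([c[0],-c[1],-c[2]]);return c[:2]/c[2]
def tri(rays):
    A=sum(np.eye(3)-np.outer(d,d) for o,d in rays);b=sum((np.eye(3)-np.outer(d,d))@o for o,d in rays)
    return np.linalg.solve(A,b)
def atz(p,uv,z):
    o,d=ray(p,uv);return o+d*(z-o[2])/d[2]
E
python3 - <<'E'
from h import *
s=capture("scene");t=capture("top")
cv2.imwrite("pics/s1.png",s["frame"]);cv2.imwrite("pics/t1.png",t["frame"])
for n,p in(("s",s),("t",t)):
    print(n,ray(p,(280,210)))
    for k in("pin_grip","wheel_head","cap_top","pin_tip","block","loop_tool","brush"):
        print(k,[(np.round(r["uv"],1).tolist(),round(r["p"],2)) for r in tip_of(p,k)][:4])
    for k in("pin_grip","wheel_head"):
        print(k,[(np.round(r["uv"],1).tolist(),round(r["p"],2),int(r["pixels"].sum())) for r in trace(p,k)][:4])
o=get_obs();print({k:np.round(v,3).tolist() for k,v in o.items()})
E
```

```text
s (array([1120.03106132,  513.64275255,  806.08629507]), array([-0.60974254, -0.46789787, -0.63975434]))
pin_grip [([144.6, 205.2], 0.67), ([184.2, 186.0], 0.61), ([213.4, 171.9], 0.55)]
wheel_head [([317.7, 252.8], 0.88), ([461.9, 170.6], 0.59)]
cap_top [([314.9, 248.0], 0.66), ([293.3, 233.9], 0.64), ([460.1, 164.2], 0.52)]
pin_tip [([152.0, 236.2], 0.82), ([189.3, 216.1], 0.68), ([212.9, 193.3], 0.48)]
block [([194.2, 221.1], 0.63)]
loop_tool [([214.2, 226.8], 0.45)]
brush [([168.2, 206.4], 0.58)]
pin_grip [([147.1, 208.3], 0.74, 478), ([213.8, 174.4], 0.62, 146), ([184.7, 191.6], 0.48, 182)]
wheel_head [([450.9, 189.6], 0.6, 6094), ([314.2, 265.6], 0.57, 5044)]
t (array([ 376.07911516,  -12.91700617, 1071.60642499]), array([ 0.12821945,  0.01665263, -0.991606  ]))
pin_grip [([387.1, 250.2], 0.66), ([379.3, 201.9], 0.47), ([389.5, 161.4], 0.46)]
wheel_head [([205.6, 184.2], 0.92), ([135.8, 341.6], 0.7)]
cap_top [([135.0, 345.3], 0.8), ([343.7, 211.1], 0.59), ([207.3, 182.4], 0.47)]
pin_tip [([374.9, 208.2], 0.65), ([377.6, 171.8], 0.51), ([380.5, 251.1], 0.47)]
block [([370.9, 208.9], 0.69)]
loop_tool [([347.2, 208.5], 0.51), ([399.0, 201.1], 0.37)]
brush [([396.7, 202.7], 0.44)]
pin_grip [([378.2, 202.0], 0.61, 88), ([389.8, 160.0], 0.46, 226)]
wheel_head [([138.4, 333.9], 0.9, 13552), ([206.9, 182.4], 0.65, 5880)]
{'t': 1.0, 'q': [64.172, 14.898, -7.913, 67.191, -0.001, 90.0], 'joint_velocities': [-0.006, -0.031, -0.106, 0.118, -0.022, -0.0], 'joint_torque': [-0.001, -40.562, 25.424, 0.001, -0.0, -0.0], 'eef_pos': [228.72, 472.536, 248.29], 'tool_rot': [[0.436, 0.9, -0.0], [0.9, -0.436, -0.0], [-0.0, 0.0, -1.0]], 'ft_force': [0.129, 0.29, 0.166], 'ft_torque': [0.048, -0.025, 0.004], 'finger_gap': 0.999}
```

```bash
python3 - <<'E'
import cv2,numpy as np
s=cv2.imread("pics/s1.png");t=cv2.imread("pics/t1.png")
a=cv2.resize(s,(800,600))
cv2.imwrite("pics/a.png",a)
c1=cv2.resize(s[120:280,100:300],(800,640))[:,:]
c2=cv2.resize(t[120:300,320:460],(420,540),interpolation=2)
c1=cv2.resize(s[130:270,110:250],(380,380),interpolation=2)
m=np.zeros((600,800,3),np.uint8);m[:380,:380]=c1;m[:540,380:]=c2
cv2.imwrite("pics/b.png",m);cv2.imwrite("pics/t1b.png",cv2.resize(t,(800,600)))
E
```

```text
(no output)
```

View pics/a.png

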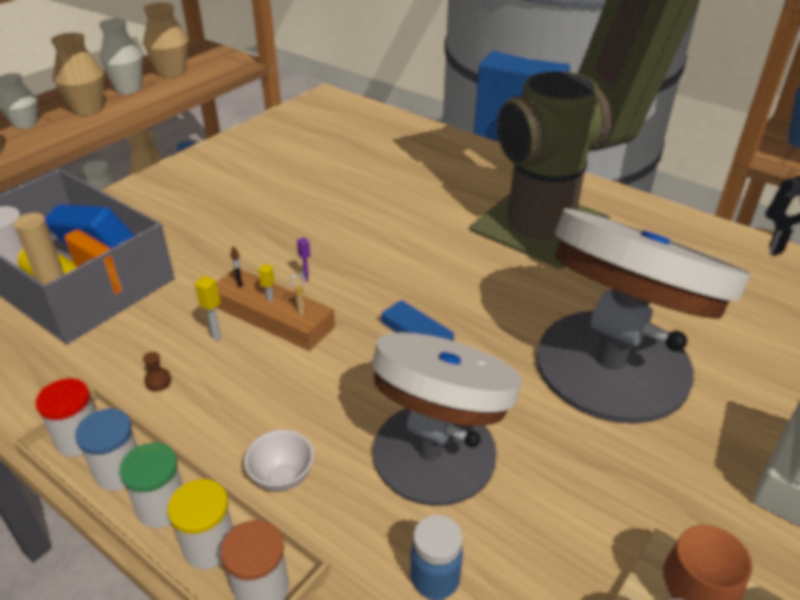

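View pics/t1b.png

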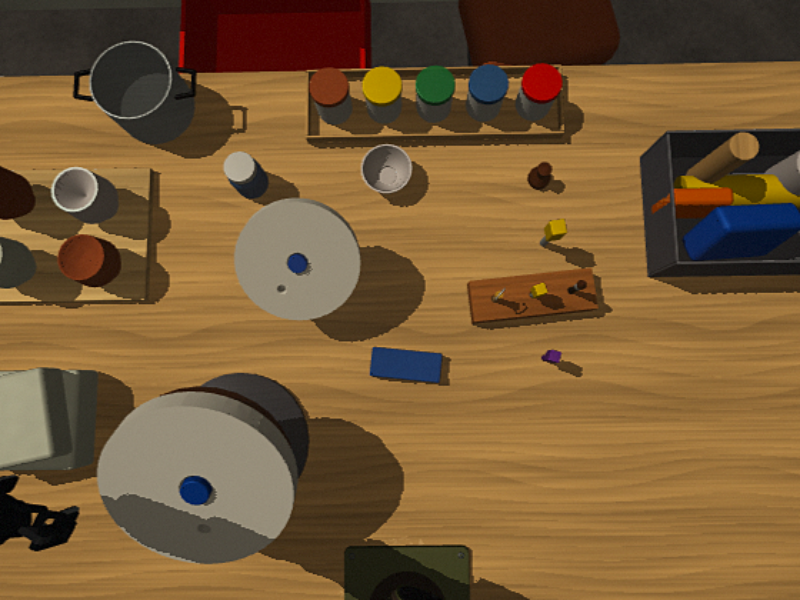

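View pics/b.png

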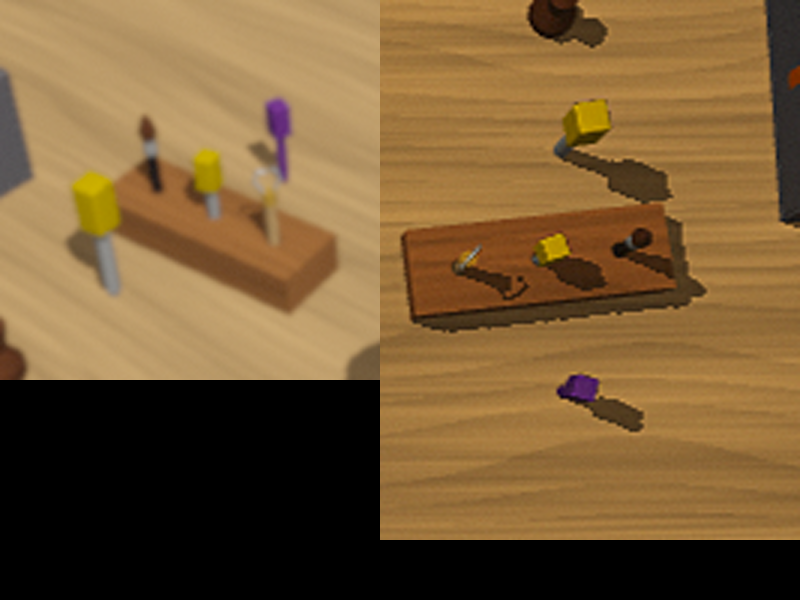

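The pin candidates (scene pixels) are the yellow pin in the block (184,188), the larger free-standing yellow one (145,205) and the purple one (213,172). By the description I want the one in the block, top view (378,202), and the crop confirms it is the smaller yellow one.

Of the two stands, the smaller is at scene (315,250), top (207,183). A faint dimple shows near top (197,202), which may be the hole. Next I'll measure all of this.

```bash
cat > m.py <<'E'
from h import *
from scipy.optimize import minimize
s=capture("scene");t=capture("top")
def mask(p,lo,hi,box,big=True):
    hsv=cv2.cvtColor(p["frame"],cv2.COLOR_BGR2HSV);m=cv2.inRange(hsv,lo,hi)
    z=np.zeros_like(m);a,b,c,d=box;z[b:d,a:c]=m[b:d,a:c]
    n,l,st,ce=cv2.connectedComponentsWithStats(z);i=1+np.argmax(st[1:,4]);return (l==i),ce[i],st[i]
# pin grip
gs=mask(s,(22,120,60),(34,255,255),(175,175,200,215));gt=mask(t,(22,120,60),(34,255,255),(365,190,392,215))
G=tri([ray(s,gs[1]),ray(t,gt[1])]);print("grip",gs[1],gt[1],gs[2],gt[2],G.round(1))
print("resid",proj(s,G)-gs[1],proj(t,G)-gt[1], "at z87 top",atz(t,gt[1],92).round(1))
# cap
cs=mask(s,(100,100,40),(125,255,255),(295,235,335,265));ct=mask(t,(100,100,40),(125,255,255),(190,170,225,200))
C=tri([ray(s,cs[1]),ray(t,ct[1])]);print("cap",cs[1],ct[1],C.round(1))
# bat
ms=[]
for p,box in((s,(255,225,370,300)),(t,(160,130,260,232))):
    m,ce,st=mask(p,(0,0,90),(179,60,255),box)
    c,_=cv2.findContours(m.astype(np.uint8),0,2);c=cv2.convexHull(max(c,key=cv2.contourArea))
    z=np.zeros(m.shape,np.uint8);cv2.fillPoly(z,[c],1);ms.append((p,z));print(st)
def frame(f):
    n=np.array([np.sin(np.pi/6)*np.cos(f),np.sin(np.pi/6)*np.sin(f),np.cos(np.pi/6)])
    x=np.array([0,0,1])-n[2]*n;x/=np.linalg.norm(x);return np.c_[x,np.cross(n,x),n]
A=np.linspace(0,2*np.pi,60)
def cost(v):
    F=frame(v[3]);e=0
    for p,z in ms:
        q=[proj(p,v[:3]+F@[95*np.cos(a),95*np.sin(a),h]) for a in A for h in(0,-26)]
        h=cv2.convexHull(np.float32(q));w=np.zeros(z.shape,np.uint8);cv2.fillPoly(w,[np.int32(np.round(h*16))],1,shift=4)
        e+=1-(w&z).sum()/(w|z).sum()
    return e
best=min((minimize(cost,[C[0],C[1],155,np.pi+d],method="Nelder-Mead",options=dict(initial_simplex=[np.array([C[0],C[1],155,np.pi+d])+np.array(k) for k in([0,0,0,0],[8,0,0,0],[0,8,0,0],[0,0,8,0],[0,0,0,.2])])) for d in(-.4,0,.4)),key=lambda r:r.fun)
v=best.x;print("bat",v.round(2),best.fun,"azimuth",np.degrees(v[3]))
F=frame(v[3]);print(F.round(3));print("cap-centre in F",F.T@(C-v[:3]))
# hole
g=cv2.cvtColor(t["frame"],cv2.COLOR_BGR2GRAY).astype(float)
sub=g[188:218,180:215];d=np.median(sub)-sub;w=np.where(d>12,d,0);w[:, :]=w
l=cv2.connectedComponentsWithStats((w>0).astype(np.uint8));print("hole comps",l[2][1:].tolist(),(l[3][1:]+[180,188]).round(1).tolist())
for c in l[3][1:]+[180,188]:
    o,dd=ray(t,c);k=((v[:3]-o)@F[:,2])/(dd@F[:,2]);H=o+k*dd;u=F.T@(H-v[:3]);print("H",H.round(1),u.round(1),np.hypot(*u[:2]).round(1),"scene px",proj(s,H).round(1))
print("proj c",proj(s,v[:3]),proj(t,v[:3]))
cv2.imwrite("pics/c.png",np.hstack([cv2.resize(s["frame"][215:315,255:375],(480,400),interpolation=2),cv2.resize(t["frame"][135:235,160:240],(320,400),interpolation=2)]))
cv2.imwrite("pics/pin.png",cv2.resize(t["frame"][190:215,365:395],(600,500),interpolation=0))
E
python3 m.py
```

```text
grip [186.12025316 192.27848101] [376.82716049 202.59259259] [181 184  11  17 158] [372 198  11  11  81] [ 517.3 -219.7   88.3]
resid [0.05379564 0.00946449] [ 0.04130296 -0.03508844] at z87 top [ 516.6 -218.8   92. ]
cap [314.57142857 250.4025974 ] [207.77622378 183.95104895] [553.6 158.3 157. ]
[ 261  225  104   64 3997]
[ 165  139   87   85 5581]
bat [553.63 157.88 155.87   3.19] 0.12164537487222327 azimuth 182.77596143333497
[[ 0.865 -0.048 -0.499]
 [ 0.042  0.999 -0.024]
 [ 0.5    0.     0.866]]
cap-centre in F [0.55814127 0.39891324 1.00792486]
hole comps [[22, 0, 13, 5, 48], [14, 11, 6, 6, 27], [0, 26, 5, 4, 11]] [[209.1, 189.6], [196.3, 201.4], [181.5, 216.2]]
H [542.5 156.7 149.4] [-12.9  -0.6   0. ] 12.9 scene px [317.2 249.7]
H [518.7 187.  136.5] [-38.7  30.8   0. ] 49.4 scene px [337.6 254.6]
H [488.4 223.4 120.1] [-71.6  68.6   0. ] 99.2 scene px [362.2 260.2]
proj c [314.38791429 250.77734636] [208.08399653 184.01184081]
```

```bash
python3 - <<'E'
import cv2,numpy as np
a=cv2.imread("pics/c.png");b=cv2.imread("pics/pin.png");m=np.zeros((600,800,3),np.uint8);m[:400]=a;m[400:,:240]=cv2.resize(b,(240,200));cv2.imwrite("pics/d.png",m)
E
```

```text
(no output)
```

View pics/d.png

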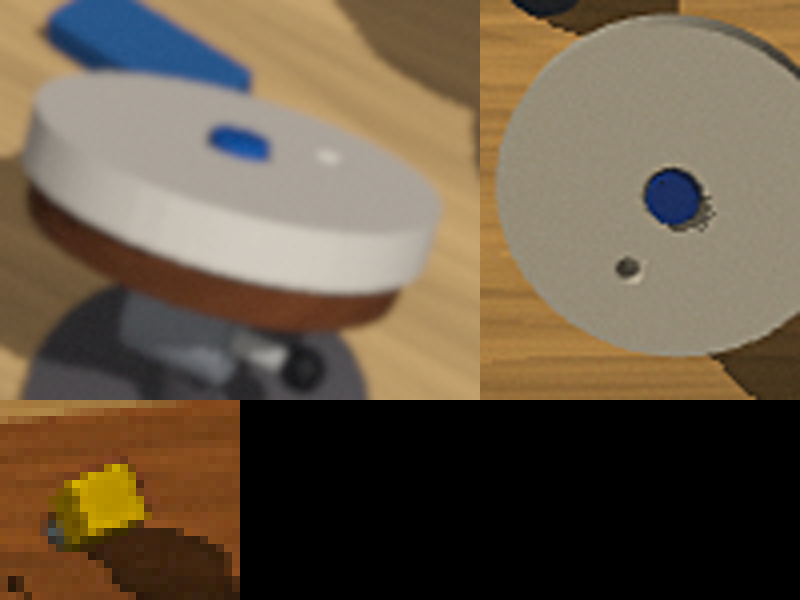

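The hole shows clearly at top (196,201), 49.4 mm from the centre, which fits the 50 mm given. I'll refine the azimuth and the grip's yaw, then work out the first move.

```bash
sed -i 's/(255,225,370,300)/(255,232,370,296)/' m.py; cat >> m.py <<'E'
for p,z in ms:
    print("outline px",[np.round(cv2.minAreaRect(cv2.findNonZero(z))[i],1) for i in(0,1,2)])
ms0=ms
for ms in ([ms0[0]],[ms0[1]]):
    print("az costs",[(d,round(min(cost([v[0]+a,v[1]+b,v[2],np.pi+np.radians(d)]) for a in(-3,0,3) for b in(-3,0,3)),3)) for d in(-30,-20,-10,0,10,20,30)])
top=t["frame"][190:215,365:395];hsv=cv2.cvtColor(top,cv2.COLOR_BGR2HSV)
m=cv2.inRange(hsv,(22,120,150),(34,255,255));print("topface",cv2.minAreaRect(cv2.findNonZero(m)))
R=[cv2.minAreaRect(cv2.findNonZero((trace(t,"block")[0]["pixels"]).astype(np.uint8)))];print("block",R)
E
python3 m.py | grep -v "^H"
cat > go.py <<'E'
# usage: go.py X Y Z [yaw of jaw axis deg]: prints row shift/turn from commanded ~ measured pose
from h import *
import sys
a=[float(x) for x in sys.argv[1:]];o=get_obs();R=np.array(o["tool_rot"]);p=np.array(o["eef_pos"])
print("t",o["t"],"pos",p.round(1),"jaw",np.degrees(np.arctan2(R[1,0],R[0,0])).round(1),"F",np.round(o["ft_force"],1),"gap",round(o["finger_gap"],3))
print("rows",(R.T@(np.array(a[:3])-p)/400).round(4), "turn",-(a[3]-np.degrees(np.arctan2(R[1,0],R[0,0])))/90 if len(a)>3 else 0)
E
python3 go.py 517 -219 200 102
```

```text
grip [186.16149068 192.14906832] [376.85542169 202.68674699] [181 184  11  17 161] [372 198  11  11  83] [ 517.  -219.7   88.5]
resid [0.06543116 0.01150859] [ 0.05024883 -0.04268807] at z87 top [ 516.4 -218.9   92. ]
cap [314.57142857 250.4025974 ] [207.81690141 183.97183099] [553.5 158.2 157. ]
[ 261  232  104   57 3979]
[ 164  139   88   85 5583]
bat [553.9  158.04 154.94   3.24] 0.08158994421700083 azimuth 185.4568865838975
[[ 0.862 -0.095 -0.498]
 [ 0.082  0.995 -0.048]
 [ 0.5    0.     0.866]]
cap-centre in F [0.71259393 0.21328213 1.91333965]
hole comps [[22, 0, 13, 5, 48], [14, 11, 6, 6, 27], [0, 26, 5, 4, 12]] [[209.1, 189.6], [196.3, 201.4], [181.4, 216.1]]
proj c [314.35228427 251.26690362] [208.09032484 183.97044465]
outline px [array([312.9, 257.8]), array([105.3,  51.5]), np.float64(18.4)]
outline px [array([207.8, 181.8]), array([87. , 83.4]), np.float64(45.0)]
az costs [(-30, np.float64(0.265)), (-20, np.float64(0.199)), (-10, np.float64(0.135)), (0, np.float64(0.082)), (10, np.float64(0.079)), (20, np.float64(0.165)), (30, np.float64(0.241))]
az costs [(-30, np.float64(0.057)), (-20, np.float64(0.043)), (-10, np.float64(0.031)), (0, np.float64(0.031)), (10, np.float64(0.033)), (20, np.float64(0.04)), (30, np.float64(0.045))]
topface ((12.80000114440918, 11.899999618530273), (7.273237705230713, 7.905693054199219), 71.56504821777344)
block [((372.2225036621094, 206.66949462890625), (31.42489242553711, 89.22425842285156), 84.14398956298828)]
t 1.25 pos [228.7 472.5 248.3] jaw 64.2 F [ 0.4 -0.2 -1.3] gap 1.001
rows [-1.2421  1.4019  0.1208] turn -0.4203398645846619
```

```bash
python3 -m handwheel '[[0.45,0,0,-0.15,0],[0.45,0,0,-0.25,0],[0.45,-0.8,0.9,-0.25,-0.46],[0.45,-0.8,0.9,-0.25,-0.46],[0.45,-0.8,0.9,-0.25,-0.46],[0.45,-0.8,0.9,-0.25,-0.46],[0.45,-0.8,0.9,-0.25,-0.46],[0.45,-0.8,0.9,-0.25,-0.46],[0.45,-0.8,0.9,-0.25,-0.46],[0.45,-0.8,0.9,-0.25,-0.46]]'; python3 go.py 517 -219 180 106
```

```text
t: 2.5
eef_pos: [411.6, 31.2, 348.6]
tool_rot: [[-0.268, 0.963, 0.001], [0.963, 0.268, 0.0], [0.0, 0.001, -1.0]]
ft_force: [1.1, 0.2, -0.4]
finger_gap: 0.453
t 2.5 pos [411.6  31.2 348.6] jaw 105.6 F [ 1.1  0.2 -0.4] gap 0.453
rows [-0.6733  0.0853  0.4216] turn -0.004777508552504154
```

```bash
python3 -m handwheel '[[0.45,-0.67,0.085,0,0],[0.45,-0.67,0.085,0,0],[0.45,-0.67,0.085,0.1,0],[0.45,-0.67,0.085,0.25,0],[0.45,-0.67,0.085,0.42,0],[0.45,-0.67,0.085,0.42,0],[0.45,-0.67,0.085,0.42,0],[0.45,-0.67,0.085,0.42,0]]'; python3 go.py 517 -219 85 106; python3 - <<'E'
from h import *
s=capture("scene");t=capture("top")
cv2.imwrite("pics/e.png",np.hstack([cv2.resize(s["frame"][110:260,110:260],(400,400),interpolation=2),cv2.resize(t["frame"][150:250,330:430],(400,400),interpolation=2)]))
E
```

```text
t: 3.5
eef_pos: [516.3, -215.8, 181.6]
tool_rot: [[-0.269, 0.963, 0.001], [0.963, 0.269, -0.0], [-0.0, 0.001, -1.0]]
ft_force: [0.7, 0.4, 1.3]
finger_gap: 0.452
t 3.5 pos [ 516.3 -215.8  181.6] jaw 105.6 F [0.7 0.4 1.3] gap 0.452
rows [-0.008  -0.0008  0.2415] turn -0.0046944909188883655
```

View pics/e.png

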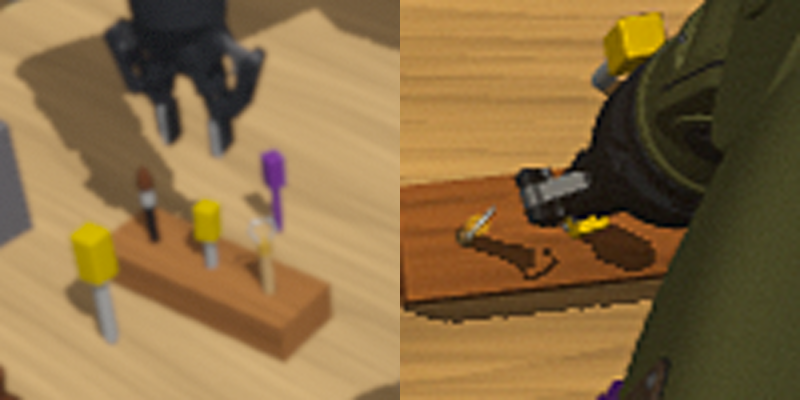

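The gripper is centred above the block pin, clear of its neighbours. Descending and gripping.

```bash
python3 -m handwheel '[[0.45,-0.007,0,0.08,0],[0.45,-0.007,0,0.16,0],[0.45,-0.007,0,0.2,0],[0.45,-0.007,0,0.234,0],[0.45,-0.007,0,0.234,0],[0,-0.007,0,0.234,0],[0,-0.007,0,0.234,0],[0,-0.007,0,0.234,0],[0,-0.007,0,0.234,0],[0,-0.007,0,0.234,0]]'; python3 go.py 517 -219 85 106;
```

```text
t: 4.85
eef_pos: [517.5, -218.9, 87.9]
tool_rot: [[-0.268, 0.963, 0.002], [0.963, 0.268, -0.001], [-0.001, 0.002, -1.0]]
ft_force: [-0.2, 1.0, 5.7]
finger_gap: 0.198
t 4.85 pos [ 517.5 -218.9   87.9] jaw 105.6 F [-0.2  1.   5.7] gap 0.198
rows [ 0.0002 -0.0013  0.0071] turn -0.004777007009848925
```

```bash
python3 -m handwheel '[[0,0,0,-0.025,0],[0,0,0,-0.05,0],[0,0,-0.02,-0.05,0],[0,0,-0.041,-0.047,0],[0,0,-0.057,-0.044,0],[0,0,-0.073,-0.039,0],[0,0,-0.088,-0.033,0],[0,0,-0.103,-0.025,0],[0,0,-0.103,-0.025,0]]'; python3 - <<'E'
from h import *
s=capture("scene");t=capture("top")
cv2.imwrite("pics/f.png",np.hstack([cv2.resize(s["frame"][130:250,130:250],(400,400),interpolation=2),cv2.resize(t["frame"][150:250,330:430],(400,400),interpolation=2)]))
E
```

```text
t: 5.98
eef_pos: [479.7, -230.1, 99.4]
tool_rot: [[-0.269, 0.963, 0.008], [0.963, 0.269, -0.0], [-0.002, 0.007, -1.0]]
ft_force: [2.6, 2.0, 9.9]
finger_gap: 0.202
```

View pics/f.png

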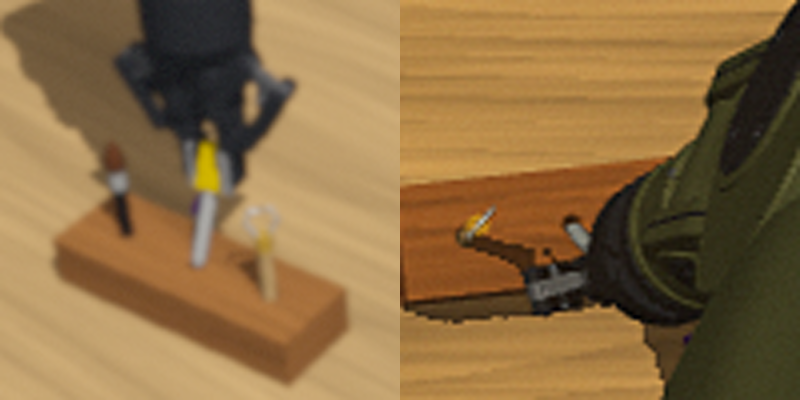

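```bash
python3 -m handwheel '[[0,0,0,-0.05,0],[0,0,0,-0.15,0],[0,0,0,-0.3,0],[0,0,0,-0.45,0],[0,0,0,-0.5,0],[0,0,0,-0.5,0.06],[0,0,0,-0.5,0.112],[0,0,0,-0.5,0.112]]'; python3 go.py 498 152 300 95.5
```

```text
t: 7.08
eef_pos: [475.7, -229.4, 296.4]
tool_rot: [[-0.096, 0.995, -0.002], [0.995, 0.096, 0.001], [0.001, -0.002, -1.0]]
ft_force: [0.7, 0.4, -1.0]
finger_gap: 0.2
t 7.075 pos [ 475.7 -229.4  296.4] jaw 95.5 F [ 0.7  0.4 -1. ] gap 0.2
rows [ 0.9437  0.1475 -0.0085] turn 0.00037120501772736563
```

```bash
python3 -m handwheel '[[0,0.1,0.02,-0.01,0],[0,0.25,0.05,-0.01,0],[0,0.4,0.08,-0.01,0],[0,0.55,0.1,-0.01,0],[0,0.7,0.12,-0.01,0],[0,0.85,0.14,-0.01,0],[0,0.944,0.148,-0.01,0],[0,0.944,0.148,-0.01,0],[0,0.944,0.148,-0.01,0]]'; cat > look.py <<'E'
from h import *
import sys
s=capture("scene");t=capture("top");o=get_obs();p=np.array(o["eef_pos"])
T=p+[38.8,3.7,-62]
print("pos",p.round(1),"pred tip px",proj(s,T).round(1),proj(t,T).round(1))
for k in("pin_tip","pin_grip"):
    for c in(s,t): print(k,[(np.round(r["uv"],1).tolist(),round(r["p"],2)) for r in tip_of(c,k)][:5])
cv2.imwrite(sys.argv[1],np.hstack([cv2.resize(s["frame"][150:290,250:390],(400,400),interpolation=2),cv2.resize(t["frame"][120:240,150:270],(400,400),interpolation=2)]))
E
python3 look.py pics/g.png
```

```text
t: 8.2
eef_pos: [499.1, 151.3, 300.4]
tool_rot: [[-0.097, 0.995, -0.001], [0.995, 0.097, -0.001], [-0.001, -0.001, -1.0]]
ft_force: [-0.7, -1.1, -1.1]
finger_gap: 0.199
pos [499.4 150.7 300.6] pred tip px [320.  210.7] [202.  183.8]
pin_tip [([111.6, 241.6], 0.96), ([318.6, 213.5], 0.9), ([190.5, 190.2], 0.55)]
pin_tip [([403.9, 144.3], 0.77), ([401.6, 233.2], 0.7), ([374.7, 121.9], 0.4)]
pin_grip [([132.4, 261.3], 0.9), ([199.7, 176.4], 0.62), ([333.0, 167.5], 0.57)]
pin_grip [([365.5, 137.5], 0.6)]
```

View pics/g.png

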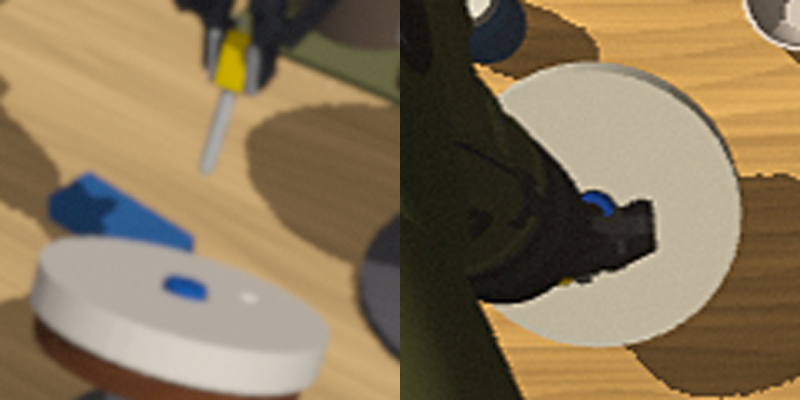

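In the scene view the tip is at about px (322,209), against a predicted (320,211). The pin leans along the face normal as intended. Approaching the cap.

```bash
python3 -m handwheel '[[0,0.004,0.02,0.06,0],[0,0.004,0.02,0.12,0],[0,0.004,0.02,0.16,0],[0,0.004,0.02,0.174,0],[0,0.004,0.02,0.174,0]]'; python3 -m handwheel '[[0,0,0.0025,0.0043,0],[0,0,0.005,0.0087,0],[0,0,0.0075,0.013,0],[0,0,0.0075,0.013,0]]';  python3 look.py pics/h.png
```

```text
t: 9.12
eef_pos: [507.5, 153.9, 231.2]
tool_rot: [[-0.095, 0.995, -0.0], [0.995, 0.095, -0.0], [-0.0, -0.0, -1.0]]
ft_force: [-0.3, 0.1, -1.3]
finger_gap: 0.205
t: 9.62
eef_pos: [510.5, 154.5, 225.8]
tool_rot: [[-0.096, 0.995, -0.0], [0.995, 0.096, -0.0], [-0.0, -0.0, -1.0]]
ft_force: [-0.2, -0.4, -1.7]
finger_gap: 0.203
pos [510.5 154.5 225.9] pred tip px [316.1 246.3] [207.2 185.3]
pin_tip [([111.9, 241.1], 0.83), ([314.9, 247.4], 0.71), ([186.9, 191.7], 0.68)]
pin_tip [([404.1, 144.2], 0.84), ([403.6, 233.5], 0.58)]
pin_grip [([199.0, 176.3], 0.74), ([326.5, 206.1], 0.71), ([131.6, 262.1], 0.62)]
pin_grip [([362.7, 132.4], 0.77), ([414.9, 261.5], 0.62)]
```

View pics/h.png

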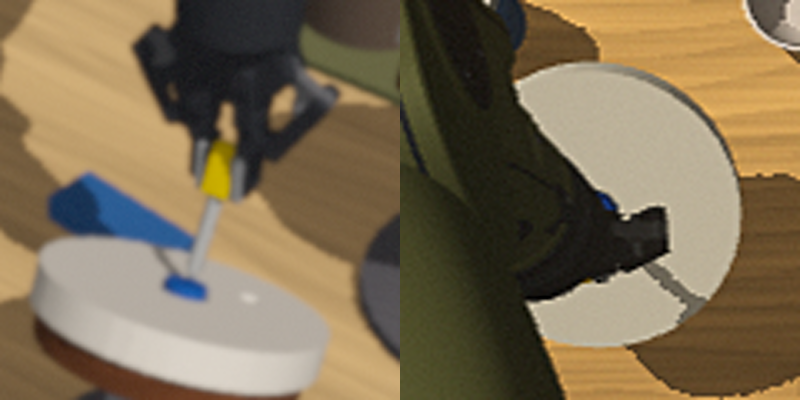

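The tip is just above the blue cap, at scene px (317,247). I'll press in 1 mm steps and watch the force.

```bash
for i in 1; do python3 -m handwheel '[[0,0,0.0012,0.0022,0],[0,0,0.0025,0.0043,0],[0,0,0.0037,0.0065,0],[0,0,0.005,0.0087,0]]'; done|egrep "eef|force"; python3 -m handwheel '[[0,0,0.0012,0.0022,0],[0,0,0.0025,0.0043,0],[0,0,0.0025,0.0043,0]]'|egrep "eef|force"; python3 -m handwheel '[[0,0,0.0012,0.0022,0],[0,0,0.0025,0.0043,0],[0,0,0.0025,0.0043,0]]'|egrep "eef|force"
```

```text
eef_pos: [512.5, 154.7, 222.3]
ft_force: [0.1, -0.1, -1.5]
eef_pos: [513.1, 154.7, 221.3]
ft_force: [-4.0, -1.5, 5.2]
eef_pos: [514.2, 154.9, 219.4]
ft_force: [-3.2, -1.1, 5.4]
```

```bash
python3 -m handwheel '[[0,0,0.0012,0.0022,0],[0,0,0.0025,0.0043,0],[0,0,0.0025,0.0043,0]]'|egrep "eef|force"; python3 -m handwheel '[[0,0,0.0012,0.0022,0],[0,0,0.0025,0.0043,0],[0,0,0.0025,0.0043,0]]'|egrep "eef|force"; python3 -m handwheel '[[0,0,0.0012,0.0022,0],[0,0,0.0012,0.0022,0]]'|egrep "eef|force"
```

```text
eef_pos: [515.2, 155.1, 217.5]
ft_force: [-2.9, -0.0, 5.0]
eef_pos: [515.8, 155.1, 216.5]
ft_force: [-5.8, -1.6, 9.4]
eef_pos: [515.9, 155.1, 216.3]
ft_force: [-8.0, -1.9, 13.6]
```

```bash
python3 -m handwheel '[[0,0,0.0012,0.0022,0],[0,0,0.0025,0.0043,0],[0,0,0.0025,0.0043,0]]'|egrep "eef|force"; python3 go.py 0 0 0
```

```text
eef_pos: [516.1, 155.1, 216.0]
ft_force: [-12.9, -2.4, 23.3]
t 12.55 pos [516.1 155.1 216. ] jaw 95.5 F [-12.9  -2.4  23.3] gap 0.2
rows [-0.2628 -1.3211  0.5407] turn 0
```

The cap has travelled about 6 mm from contact and is at its hard stop at 24 N. Backing off 7 mm and moving across to above the hole.

```bash
python3 -m handwheel '[[0,0,-0.0087,-0.015,0],[0,0,-0.0087,-0.015,0],[0,0.03,-0.04,0.0,0],[0,0.06,-0.07,0.02,0],[0,0.082,-0.09,0.032,0],[0,0.082,-0.09,0.032,0],[0,0.082,-0.09,0.032,0]]'|egrep "eef|force"; python3 look.py pics/i.png; python3 - <<'E'
from h import *
p=capture("scene");g=cv2.cvtColor(p["frame"],6)
h=cv2.inRange(cv2.cvtColor(p["frame"],40),(100,100,40),(125,255,255))[235:265,295:335];print("cap px n",(h>0).sum())
E
```

```text
eef_pos: [479.2, 184.6, 200.3]
ft_force: [-1.0, 0.4, -0.8]
pos [479.5 184.4 200.4] pred tip px [338.3 254. ] [195.7 201.5]
pin_tip [([112.2, 242.2], 0.91), ([335.4, 252.2], 0.8), ([185.6, 191.0], 0.59)]
pin_tip [([403.9, 233.4], 0.58), ([402.4, 144.0], 0.54)]
pin_grip [([131.4, 264.2], 0.98), ([351.9, 213.4], 0.71), ([289.7, 234.0], 0.54), ([200.3, 174.8], 0.45), ([198.8, 333.7], 0.42)]
pin_grip [([417.3, 261.2], 0.8), ([362.4, 134.0], 0.57)]
cap px n 36
```

View pics/i.png

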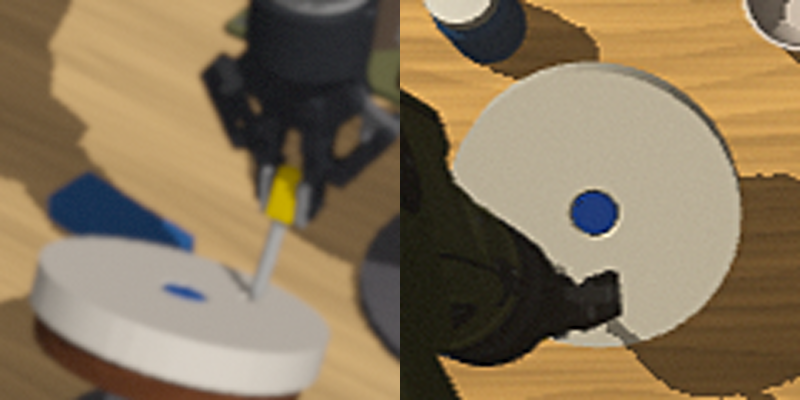

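The cap now looks flush. The tip, at scene px (339,253), is right over the hole seen earlier at (337,254). Lowering along the normal.

```bash
python3 -m handwheel '[[0,0,0.0025,0.0043,0],[0,0,0.0037,0.0065,0],[0,0,0.0037,0.0065,0]]'|egrep "eef|force";  python3 -m handwheel '[[0,0,0.0012,0.0022,0],[0,0,0.0025,0.0043,0],[0,0,0.0025,0.0043,0]]'|egrep "eef|force"; python3 -m handwheel '[[0,0,0.0012,0.0022,0],[0,0,0.0025,0.0043,0],[0,0,0.0025,0.0043,0]]'|egrep "eef|force"
```

```text
eef_pos: [480.4, 184.5, 197.4]
ft_force: [-0.6, -0.2, -0.4]
eef_pos: [481.4, 184.6, 195.8]
ft_force: [0.1, 0.4, -1.1]
eef_pos: [482.4, 184.3, 194.2]
ft_force: [0.2, -2.2, 1.3]
```

Already below face level with only a light sideways force, so the tip is in the hole mouth. I'll move 1 mm to −y and go on.

```bash
python3 -m handwheel '[[0,-0.0025,0.0012,0.0022,0],[0,-0.0025,0.0025,0.0043,0],[0,-0.0025,0.0025,0.0043,0]]'|egrep "eef|force"; python3 -m handwheel '[[0,0,0.0012,0.0022,0],[0,0,0.0025,0.0043,0],[0,0,0.0025,0.0043,0]]'|egrep "eef|force"
```

```text
eef_pos: [483.8, 183.7, 192.2]
ft_force: [-0.4, -2.0, -0.5]
eef_pos: [484.7, 183.8, 190.6]
ft_force: [1.5, -3.4, -0.5]
```

```bash
python3 -m handwheel '[[0,-0.003,0,0,0],[0,-0.003,0.0025,0.0043,0],[0,-0.003,0.0037,0.0065,0],[0,-0.003,0.005,0.0087,0],[0,-0.003,0.005,0.0087,0]]'|egrep "eef|force"; python3 -m handwheel '[[0,0,0.0012,0.0022,0],[0,0,0.0025,0.0043,0],[0,0,0.0025,0.0043,0]]'|egrep "eef|force"
```

```text
eef_pos: [486.4, 183.0, 187.0]
ft_force: [-0.4, 0.1, -0.3]
eef_pos: [487.6, 183.0, 185.4]
ft_force: [-0.1, -0.6, -1.6]
```

```bash
python3 -m handwheel '[[0,0,0.0025,0.0043,0],[0,0,0.0037,0.0065,0],[0,0,0.005,0.0087,0],[0,0,0.005,0.0087,0]]'|egrep "eef|force"; python3 -m handwheel '[[0,0,0.0012,0.0022,0],[0,0,0.0025,0.0043,0],[0,0,0.0025,0.0043,0]]'|egrep "eef|force"; python3 -m handwheel '[[0,0,0.0012,0.0022,0],[0,0,0.0012,0.0022,0]]'|egrep "eef|force"
```

```text
eef_pos: [489.6, 183.2, 181.9]
ft_force: [-0.1, -0.3, -0.5]
eef_pos: [490.0, 183.3, 181.2]
ft_force: [-3.8, -1.0, 6.9]
eef_pos: [490.1, 183.3, 181.0]
ft_force: [-6.5, -0.8, 11.6]
```

Bottomed at about 20 mm depth. Easing off, releasing and withdrawing along the normal.

```bash
python3 -m handwheel '[[0,0,-0.0025,-0.0043,0],[0,0,-0.0025,-0.0043,0],[0.5,0,-0.0025,-0.0043,0],[0.5,0,-0.0025,-0.0043,0],[0.5,0,-0.0025,-0.0043,0],[0.5,0,-0.0025,-0.0043,0]]'|egrep "eef|force|gap"; python3 -m handwheel '[[0.5,0,-0.02,-0.035,0],[0.5,0,-0.05,-0.087,0],[0.5,0,-0.1,-0.173,0],[0.5,0,-0.2,-0.35,0],[0.5,0,-0.3,-0.45,0],[0.5,0,-0.4,-0.45,0],[0.5,0,-0.4,-0.45,0],[0.5,0,-0.4,-0.45,0]]'|egrep "eef|force|gap"; sed 's/"pin_grip"/"pin_grip","cap_top"/' look.py > l2.py; python3 l2.py pics/j.png
```

```text
eef_pos: [490.1, 183.3, 181.0]
ft_force: [-0.3, -0.5, 0.3]
finger_gap: 0.498
eef_pos: [330.8, 168.0, 361.7]
ft_force: [-0.9, -0.3, -0.7]
finger_gap: 0.5
pos [331.3 168.  360.8] pred tip px [381. 143.] [184.5 270.3]
pin_tip [([113.8, 240.2], 0.56), ([332.2, 263.3], 0.55), ([187.1, 190.2], 0.51)]
pin_tip [([199.4, 199.3], 0.69), ([404.4, 146.2], 0.63), ([403.7, 235.7], 0.48)]
pin_grip [([345.8, 224.3], 0.85), ([131.7, 262.1], 0.58), ([198.3, 175.9], 0.51)]
pin_grip [([199.5, 215.0], 0.58), ([362.5, 132.8], 0.56), ([416.6, 260.0], 0.54)]
cap_top [([460.8, 164.1], 0.56), ([313.0, 251.8], 0.37)]
cap_top [([207.8, 181.8], 0.52), ([134.2, 343.6], 0.5)]
```

View pics/j.png

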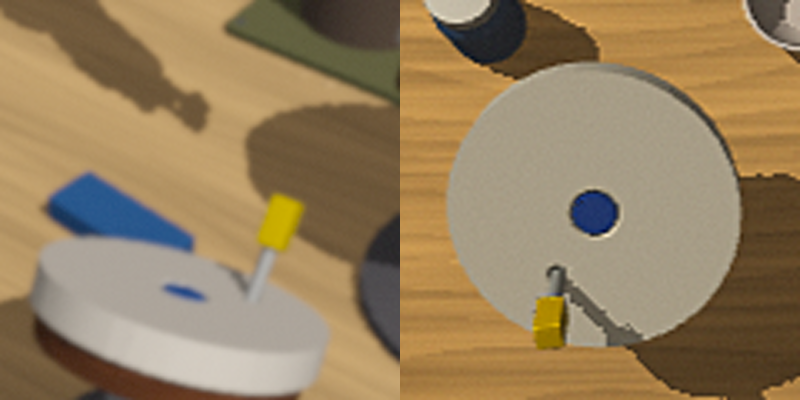

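```bash
python3 - <<'E'
from h import *
s=capture("scene");t=capture("top");q=[]
for p,(a,b,c,d) in((s,(335,210,365,245)),(t,(185,200,210,230))):
    m=cv2.inRange(cv2.cvtColor(p["frame"],40),(22,120,60),(34,255,255))[b:d,a:c]
    q.append(ray(p,cv2.findNonZero(m).mean((0,1))+[a,b]))
G=tri(q);F=np.array([[.862,-.095,-.498],[.082,.995,-.048],[.5,0,.866]]);print(G.round(1),(F.T@(G-[553.9,158,154.9])).round(1))
E
```

```text
[481.6 182.1 175.1] [-50.3  30.9  52.3]
```

The grip centre is 52.3 mm above the face, against 52 mm when fully home. Handing in.

```bash
python3 -c "
from station import *
print(job_done())"
```

```text
the job is handed in; nothing more can be done
None
```

I handed the job in with the blue cap pressed flush and the steel pin standing released in the bat's hole. No verdict was reported.

**What I did:** The gripper can only point down, so I took the small yellow pin from the block and tilted it about 30° in the grip against the block's hole. I then pressed the cap with the pin's tip to its stop, about 6 mm of travel with a force peak near 27 N. From there I set the tip straight into the hole, because it was visible in the top view at 49 mm from the centre, and did not drag it across the face. It bottomed at roughly 20 mm, and I released it and backed away.

**Last checks:**
- **Cap:** it looks flush in both views.
- **Pin depth:** the grip centre measures 52.3 mm above the face, where 52 mm means fully home.
- **Pin lean (did not match fully):** the pin looks about 9–12° downslope of the face's normal. Part of that is play in the hole and part may be camera error, and it is inside the 20° limit.
- **Bystanders:** I did not measure them at the end. I saw no contact with them during the moves. The loop tool, brush and purple pin stood closest to the gripper, and I did not look at them again after the lift.

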